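# Angle a box-section tube past a post into the stock bay

### The arm

A 6-joint arm with a two-finger parallel gripper is mounted at the origin on the work surface. World frame = base frame: x ahead of the robot, y to its left, z up, the work surface at z = 0. Lengths are in m, angles in rad, forces in N, time in s.
With the tool pointing down it reaches from about 0.275 to 0.825 m from the base axis. Payload 5.2 kg.
Tool frame: the origin (TCP) lies at the centre of the arm's flange, where the gripper is bolted on; the fingertips stand 186 mm ahead of it and the grasp point (between the pads) lies 167 mm ahead of it; z points along the fingers, y is the line along which they close (so a half turn about z gives the same grasp; the last joint's range is limited). The gripper opens to 93 mm and grips with 3 to 60 N. Pads are 15 mm wide; open, the fingers measure 128 mm over their backs; the gripper's body (75 mm by 188 mm) begins 65 mm behind the grasp point.
Start: joints at [-1.334, 0.259, 1.535, -0, 1.348, -0.203], TCP at [0.234, -0.498, 0.405] pointing down, gripper open.
Joint ranges: [-3.14, 3.14], [-0.91, 2.08], [0.19, 2.58], [-1.22, 4.36], [0.22, 2.71], [-3.12, 3.12]. Speed limits (rad/s): [2.57, 2.57, 3.14, 3.14, 3.14, 3.14].

### API

Orientations are given as a 3x3 rotation matrix whose columns are the frame's x, y, z axes.
In Python, from bench import manip gives the robot as it stands.
- The arm moves only by the tool apply_moves, never from a script. Its argument "targets" is a list that holds one entry, the list of rows, each a list of 6 numbers: the shift along the tool's x, y, z in mm, then the turn, a rotation vector about the tool's x, y, z in degrees. A call has 1 to 10 rows; each row shifts and turns the commanded pose from where the row before left it, along the tool's axes as they then stand; what a row does not reach is not made up. A row lasts 1/8 s, in which the tool goes at most 62.5 mm and 10.7 degrees, less where a joint would pass 70% of its speed; a pose out of reach is approached as far as the arm can. A call is refused whole if a number of a shift passes 62.5 or a number of a turn 10.7, either way. A call with a gripper value outside its range is refused whole. "grip" is the opening, from 0 (shut) to 1 (fully open), set as the call begins (left out, the last holds). The fingers move at their own pace and stop on an object; the grip force is fixed at half the most. Time passes only in rows, so rows that do not move let the fingers close. It gives the time, the measured TCP pose, the force, the opening and the grip force at its end, in the units of the state.
- manip.observe(): the state, without advancing time (a new reading comes with each control period).
- manip.get_image(name): name is "scene" or "side" or "wrist"; returns a dict with "img" (384x512x3 uint8, red, green, blue), "range_z" (384x512 float32, m along the optical axis (not along the pixel's ray), 0 where there is no reading), "intrinsics" (3x3 intrinsics, pixels), "cam_to_world" (4x4, takes a point from camera to world coordinates). Camera axes: x right, y down, z forward; pixel columns grow to the right and rows downward; lengths in m; the calibration is good to about 2 mm. A picture is of the moment at which its call begins.
- manip.job_done(): hands the job in; it is judged then, once.
The state is a dict: "time_s": time; "q": joint angles; "joint_velocities": joint speeds; "tau": joint torques, N m; "eef_pos": TCP position; "tool_rot": TCP orientation; "contact_force": force on the tool from outside, world axes, zero at the start; "wrist_torque": the same for the moment, N m; "gripper_width": finger opening in m; "grasp_force": force on a finger pad.
Only numpy, scipy, OpenCV 4.12 (cv2) and the standard library are available. Lean on these libraries where they do the work, as an engineer would, in place of code of your own. Each camera call takes 0.05 s, during which the arm holds its last target. There are 200 camera calls.

### The job

Push the loose aluminium box-section tube along the bench, one end and then the other, to angle it past the round stub post and into the three-sided bay behind it, until it lies snug against the bay's back fence along its whole length, between the two end cheeks. Only push it with the fingers: do not pinch it between them and do not lift or tip it off the bench. Leave the jar, the tub, the wrench and the yellow case where they are, and take the hand away at the end.

Things in the scene. Friction and masses are not known exactly. Their poses are not given: they have to be found in the camera images.
- tube: loose straight aluminium box-section tube with black plastic end caps, 260 mm long (its y axis), 40 mm wide (x) and 30 mm high (z), 0.3 to 0.6 kg, lying flat on the bench. Origin at the centre of its underside. At the start it lies in front of the bay, roughly parallel to it, farther towards -y of the bay than its final place, so that the post and the bay's -y cheek bar a straight push.
- tube_end_a (a point): centre of the tube's end face at its own y = -130 mm, 15 mm above its underside (at the start the end towards the bay's -y, away from the post)
- tube_end_b (a point): centre of the tube's end face at its own y = +130 mm, 15 mm above its underside (at the start the end near the post)
- tube_side_a: the 2 mm thick long side wall of the tube, at its own -x, facing the robot at the start; fixed to the tube. Origin on the middle of its lower edge. Fingers pressing on this and on the opposite wall at once count as pinching
- tube_side_b: the opposite long side wall of the tube, at its own +x, facing the bay at the start; fixed to the tube
- bay: three-sided bay of painted steel fixed to the bench, no floor, open towards its own -x (the robot). Origin on the bench where the tube's centre should end up: the back fence's inner face is at x = +20 mm, parallel to y (its length); the end cheeks' inner faces are at y = -160 and +160 mm and reach from the fence forward to x = -40 mm. Walls 12 mm thick, 25 mm high
- post: round steel stub post fixed to the bench in front of the bay's +y half, 30 mm in diameter, 52 mm high, origin at the centre of its foot. Its centre stands about 65 mm (60 to 70) before the bay's origin, 35 to 65 mm towards the bay's +y, which leaves about 70 mm between the post and the back fence: the tube must go in behind it at an angle, end first
- jar: white plastic screw-top jar, 72 mm in diameter, 100 mm high, bystander, beyond the -y end of the bay; origin under its centre
- tub: open grey plastic tub, 110 x 90 x 60 mm high, bystander, to the +y side of the post; origin under its centre
- wrench: steel wrench, 150 mm long, lying flat on the bench to the +y side of the post, bystander; origin underneath it near mid-length, lying along its x
- case: flat yellow plastic case, 60 x 130 x 40 mm high, bystander, behind the bay; origin under its centre

How it is judged:
On the way:
1. one end of the tube is in behind the post while the other end is still outside the bay, in front of its mouth (((x of tube_end_a in the frame of bay above -0.045 m and x of tube_end_a in the frame of post above 0.015 m and y of tube_end_a in the frame of post above 0 m and x of tube_end_b in the frame of bay below -0.045 m) or (x of tube_end_b in the frame of bay above -0.045 m and x of tube_end_b in the frame of post above 0.015 m and y of tube_end_b in the frame of post above 0 m and x of tube_end_a in the frame of bay below -0.045 m))), for 0.1 s.
At the end, for the whole second after the job is handed in: The tube lies flat and at rest on the bench inside the bay, between the cheeks, with both of its ends within 10 mm of touching the back fence (x of tube_end_a in the frame of bay between -0.01 and 0.01 m and y of tube_end_a in the frame of bay between -0.163 and 0.163 m and x of tube_end_b in the frame of bay between -0.01 and 0.01 m and y of tube_end_b in the frame of bay between -0.163 and 0.163 m and angle between the y axis of tube and the y axis of bay, either way round below 0.07 rad and angle between tube's own z axis and vertical below 0.05 rad and height (world z) of tube below 0.004 m and linear speed of tube below 0.01 m/s and angular speed of tube below 0.05 rad/s).
It fails at once if the tube is lifted off the bench (more than 8 mm) or tipped (more than 0.1 rad) (height (world z) of tube above 0.008 m or angle between tube's own z axis and vertical above 0.1 rad).
It fails at once if the tube is pinched: the fingers press on both long sides at once (contact force between the fingers and tube_side_a above 2 N and contact force between the fingers and tube_side_b above 2 N).
It fails at once if a bystander (jar, tub, wrench, case) is moved more than 20 mm or tipped over (distance of any of jar, tub, wrench, case from where it was at the start of the episode above 0.02 m or angle between any of jar, tub, wrench, case's own z axis and vertical above 0.3 rad).
It also fails if it takes over 72 s, if anything falls off the work surface, if the arm or the gripper's body presses on something with over 40 N, if the wrist force passes 120 N, or if a joint passes its speed limit or range.

## Working session

There is one attempt and no reset: what is moved stays moved. The work goes in short steps, Python scripts to look and compute and a tool call to move; the robot and the scene stay as the last step left them, time stands still between calls to the robot, and variables do not carry over. Pictures are saved under pics/ and viewed, at most 10 in all, crops included, and the job is handed in when it is done.

Besides the shell and the picture viewer there is one more tool, called after "Call:" as a command line: name --argument value ..., lists and objects as JSON in quotes. apply_moves: Moves the arm, as the interface text tells. Its arguments: {"type":"object","properties":{"targets":{"type":"array"},"grip":{"type":"number"}},"required":["targets"]}

```bash
mkdir -p pics; ls; cat > h.py <<'E'
import numpy as np, cv2
from bench import manip
def snap(name, fn=None):
    d=manip.get_image(name)
    if fn: cv2.imwrite('pics/'+fn, cv2.cvtColor(d['img'],cv2.COLOR_RGB2BGR))
    return d
def cloud(d):
    z=d['range_z'];h,w=z.shape;K=d['intrinsics'];u,v=np.meshgrid(np.arange(w),np.arange(h))
    p=np.stack([(u-K[0,2])/K[0,0]*z,(v-K[1,2])/K[1,1]*z,z,np.ones_like(z)],-1)@d['cam_to_world'].T
    return p[...,:3]
def topview(p,img,ok,s=1.0,x0=0.2,x1=0.9,y0=-0.6,y1=0.4):
    # x up, y left, s mm/px
    H=int((x1-x0)*1000/s);W=int((y1-y0)*1000/s);o=np.zeros((H,W,3),np.uint8)
    r=((x1-p[...,0])*1000/s).astype(int);c=((y1-p[...,1])*1000/s).astype(int)
    m=ok&(r>=0)&(r<H)&(c>=0)&(c<W); o[r[m],c[m]]=img[m]; return o
E
python3 - <<'E'
from h import *
a=snap('scene');b=snap('side');np.savez('s0.npz',pa=cloud(a),ia=a['img'],pb=cloud(b),ib=b['img'],za=a['range_z'],zb=b['range_z'])
im=np.vstack([a['img'],b['img']]); im=cv2.resize(np.hstack([a['img'],b['img']]),(800,300))
cv2.imwrite('pics/a.png',cv2.cvtColor(a['img'],4));cv2.imwrite('pics/ab.png',cv2.cvtColor(im,4))
for d in(a,b):print(d['cam_to_world'].round(3))
print(manip.observe())
E
```

```text
pics
[[-0.113  0.84  -0.53   1.299]
 [ 0.994  0.097 -0.058  0.126]
 [ 0.003 -0.533 -0.846  1.122]
 [ 0.     0.     0.     1.   ]]
[[-0.975 -0.143  0.168  0.435]
 [-0.22   0.587 -0.779  0.983]
 [ 0.013 -0.797 -0.604  0.781]
 [ 0.     0.     0.     1.   ]]
{'time_s': 0.1, 'q': array([-1.33381684e+00,  2.59253207e-01,  1.53595812e+00, -7.00895143e-07,
        1.34799955e+00, -2.02837933e-01]), 'joint_velocities': array([-8.26088608e-05, -1.87555692e-03, -2.73220239e-03, -1.09431772e-03,
       -1.92771155e-04,  1.19659669e-03]), 'tau': array([ 2.57044921e-03, -4.38213837e+01, -2.84640813e+01,  7.20532984e-02,
        3.62392736e-02, -5.20075264e-05]), 'eef_pos': array([ 0.23413242, -0.49746599,  0.40401593]), 'tool_rot': array([[ 9.04829413e-01,  4.25774105e-01, -3.80571046e-04],
       [ 4.25774151e-01, -9.04828104e-01,  1.57283666e-03],
       [ 3.25321742e-04, -1.58518618e-03, -9.99998691e-01]]), 'contact_force': array([ 0.31225756, -0.07933088,  0.00669831]), 'wrist_torque': array([ 0.00844461, -0.00934912, -0.00270678]), 'grasp_force': 0.0, 'gripper_width': 0.09295426944077906}
```

View pics/a.png

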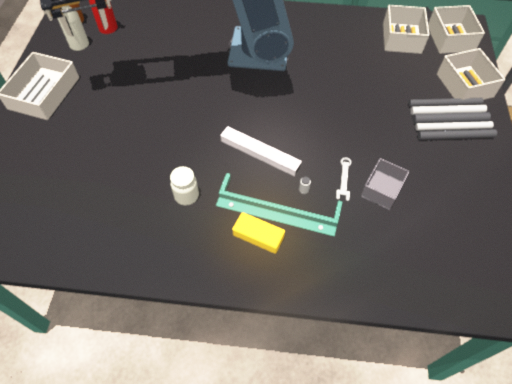

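View pics/ab.png

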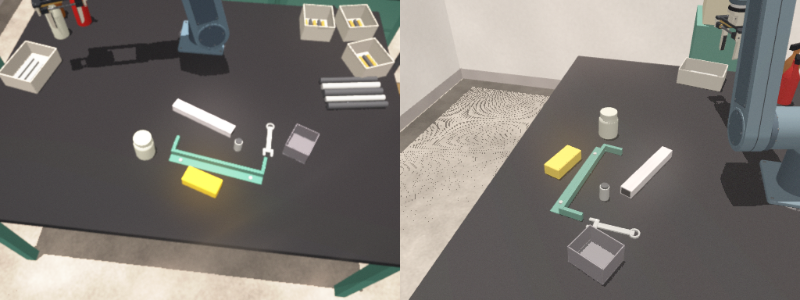

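The scene view shows the tube at (222,135)–(300,165), the post at (305,186), the green bay running (222,180)–(340,225), the jar at (184,185), the wrench at (344,180), the tub at (385,183) and the case at (259,232). Next I measure them.

```bash
python3 - <<'E'
from h import *
s=np.load('s0.npz')
for k in 'ab':
    p=s['p'+k];im=s['i'+k];hsv=cv2.cvtColor(im,cv2.COLOR_RGB2HSV);z=p[...,2]
    roi=(p[...,0]>.3)&(p[...,0]<.85)&(p[...,1]>-.35)&(p[...,1]<.35)
    print(k,'bench z',np.median(z[roi&(hsv[...,2]<60)]).round(4))
    g=roi&(hsv[...,0]>65)&(hsv[...,0]<95)&(hsv[...,1]>90)&(z>.017)&(z<.035)
    print('green rect',cv2.minAreaRect((p[g][:,:2]*1000).astype(np.float32)))
    m=(roi&(z>.006)&(z<.13)&~(g)).astype(np.uint8)
    n,l,st,c=cv2.connectedComponentsWithStats(m)
    for i in range(1,n):
        if st[i,4]<25: continue
        q=p[l==i]; t=q[q[:,2]>np.percentile(q[:,2],95)-.006]
        print(i,st[i],'top z',np.percentile(q[:,2],95).round(3),'rgb',im[l==i].mean(0).astype(int),'ctr',np.round(q.mean(0),3),[np.round(v,1) for v in cv2.minAreaRect((t[:,:2]*1000).astype(np.float32))])
t=np.vstack([topview(s['p'+k],s['i'+k],s['z'+k]>0,1.5,.3,.8,-.4,.4) for k in 'ab'])
t=cv2.dilate(t,np.ones((2,2)))
cv2.imwrite('pics/top.png',cv2.cvtColor(cv2.resize(t,None,fx=.85,fy=.85),4))
E
```

```text
a bench z nan
green rect ((0.0, 0.0), (0.0, 0.0), 0.0)
40 [ 221  126   81   48 1285] top z 0.034 rgb [242 239 237] ctr [0.478 0.056 0.027] [array([472.,  53.]), array([261.9,  43.4]), np.float64(65.9)]
109 [341 157  10  10  44] top z 0.012 rgb [227 224 220] ctr [0.478 0.314 0.009] [array([477.9, 313.5]), array([26.3, 33.3]), np.float64(34.7)]
125 [171 166  28  39 836] top z 0.102 rgb [221 218 207] ctr [ 0.658 -0.137  0.074] [array([ 643.3, -143. ]), array([63.1, 60. ]), np.float64(12.3)]
129 [337 166  13  34 162] top z 0.012 rgb [244 242 239] ctr [0.561 0.31  0.009] [array([552.9, 307.7]), array([ 34.9, 118.5]), np.float64(89.6)]
135 [ 219  173  124   53 1038] top z 0.029 rgb [137 190 165] ctr [0.66  0.124 0.021] [array([636.4, 127.2]), array([343.7,  74.9]), np.float64(80.4)]
144 [300 176  11  16 146] top z 0.055 rgb [164 160 155] ctr [0.592 0.194 0.039] [array([586.4, 194. ]), array([24.1, 22. ]), np.float64(21.9)]
206 [ 233  212   52   40 1208] top z 0.044 rgb [249 242  95] ctr [0.758 0.079 0.036] [array([751.7,  78.5]), array([128.9,  61.6]), np.float64(71.3)]
b bench z nan
green
[... 155 characters left out ...]
 64.2]), np.float64(11.5)]
4 [ 203  184   82   98 1208] top z 0.027 rgb [125 159 142] ctr [0.654 0.152 0.02 ] [array([635.1, 126.9]), array([350. ,  73.2]), np.float64(80.3)]
5 [ 185  186   47   43 1175] top z 0.043 rgb [227 212 111] ctr [0.747 0.094 0.033] [array([750.1,  80.7]), array([132.9,  62.7]), np.float64(70.7)]
6 [ 282  187   67   66 1479] top z 0.033 rgb [225 218 213] ctr [0.475 0.072 0.027] [array([470.9,  54.2]), array([262.8,  43.1]), np.float64(66.0)]
11 [255 234  13  23 255] top z 0.053 rgb [148 145 139] ctr [0.585 0.203 0.035] [array([585.6, 197.4]), array([23.7, 24.9]), np.float64(20.6)]
15 [243 278  65  27 405] top z 0.01 rgb [219 215 208] ctr [0.53  0.312 0.008] [array([534.2, 311.4]), array([ 34.4, 148. ]), np.float64(85.8)]
  return _methods._mean(a, axis=axis, dtype=dtype,
  ret = ret.dtype.type(ret / rcount)
```

View pics/top.png

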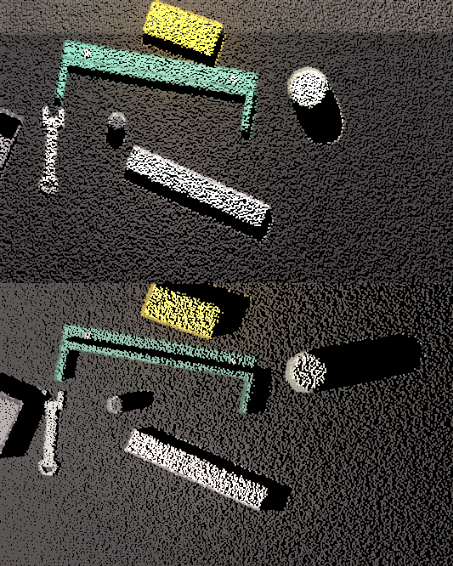

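The top view and fits give these world poses: bay origin at about (0.640, 0.1265), yaw −9.6°; tube at (0.4715, 0.0535), yaw −24°; post at (0.586, 0.196). I will push with closed fingers along tool x, starting on the robot side of the tube near end b.

```bash
cat >> h.py <<'E'
BO=np.array([.640,.1265]);BY=np.radians(-9.6)
R2=lambda a:np.array([[np.cos(a),-np.sin(a)],[np.sin(a),np.cos(a)]])
def tube(verbose=True):
    pts=[]
    for n in('scene','side'):
        d=snap(n);p=cloud(d);hsv=cv2.cvtColor(d['img'],cv2.COLOR_RGB2HSV);z=p[...,2]
        b=(p[...,:2]-BO)@R2(BY)
        m=(d['range_z']>0)&(z>.026)&(z<.04)&(hsv[...,1]<40)&(hsv[...,2]>110)&(b[...,0]>-.32)&(b[...,0]<.05)&(b[...,1]>-.4)&(b[...,1]<.165)&(np.hypot(b[...,0]+.065,b[...,1]-.059)>.019)
        k,l,st,_=cv2.connectedComponentsWithStats(m.astype(np.uint8))
        for i in range(1,k):
            if st[i,4]>60: pts.append(p[l==i][:,:2])
    P=np.vstack(pts);c,s,a=cv2.minAreaRect((P*1000).astype(np.float32))
    if s[0]<s[1]: s=s[::-1];a+=90
    yaw=(a-90+90)%180-90
    c=np.array(c)/1000;cb=(c-BO)@R2(BY);th=-(yaw-np.degrees(BY));t=np.radians(th);u=np.array([np.sin(t),np.cos(t)])
    if verbose: print('tube world',c.round(4),'yaw %.1f'%yaw,'size',np.round(s,1),'| bay c',(cb*1000).round(0),'theta %.1f'%th,'A',((cb-.13*u)*1000).round(0),'B',((cb+.13*u)*1000).round(0))
    return c,yaw
def go(xy,yaw,tipz=None):
    """rows needed: turn first, then shift in the turned tool axes"""
    o=manip.observe();R=o['tool_rot'];cy=np.degrees(np.arctan2(R[1,0],R[0,0]))
    dy=(yaw-cy+180)%360-180;y=np.radians(yaw);d=np.array(xy)-o['eef_pos'][:2]
    sx=d@[np.cos(y),np.sin(y)];sy=d@[np.sin(y),-np.cos(y)]
    print('t %.1f'%o['time_s'],'pos',o['eef_pos'].round(4),'yaw %.1f'%cy,'tilt',R[:2,2].round(4),'F',o['contact_force'].round(1),'| turn_z %.1f  dx %.1f dy %.1f'%(-dy,sx*1000,sy*1000),'dz %.1f'%((o['eef_pos'][2]-.186-tipz)*1000) if tipz is not None else '')
def tw(c,yaw,px,py): return c+R2(np.radians(yaw))@np.array([px,py])
def bw(x,y): return BO+R2(BY)@np.array([x,y])
E
python3 - <<'E'
from h import *
c,y=tube(); go(tw(c,y,-.055,.1),y,.05)
E
```

```text
tube world [0.5647 0.013 ] yaw -23.3 size [265.4 250.2] | bay c [ -55. -124.] theta 13.7 A [ -86. -251.] B [-25.   2.]
t 0.2 pos [ 0.2342 -0.4975  0.4042] yaw 25.2 tilt [-0.0003  0.0011] F [-0.3 -1.  -0.3] | turn_z 48.5  dx 46.9 dy -699.6 dz 168.2
```

```bash
sed -i 's/&(np.hypot(b\[...,0\]+.065/\&(np.hypot(b[...,0]-.049,b[...,1]+.265)>.05)&(np.hypot(b[...,0]+.065/' h.py
python3 - <<'E'
from h import *
c,y=tube(); go(tw(c,y,-.055,.1),y,.05)
E
```

```text
Traceback (most recent call last):
  File "h.py", line 23
    m=(d['range_z']>0)&(z>.026)&(z<.04)&(hsv[...,1]<40)&(hsv[...,2]>110)&(b[...,0]>-.32)&(b[...,0]<.05)&(b[...,1]>-.4)&(b[...,1]<.165)&(np.hypot(b[...,0]-.049,b[...,1]+.265)>.05)&(np.hypot(b[...,0]+.065(np.hypot(b[...,0]+.065,b[...,1]-.059)>.019)
                                                                                                                                                                                            ^
SyntaxError: '(' was never closed
```

Call:
apply_moves --targets '[[[0, 0, 0, 0, 0, 9.8], [0, 0, 0, 0, 0, 9.8], [0, 0, 0, 0, 0, 9.8], [0, 0, 0, 0, 0, 9.8], [0, 0, 0, 0, 0, 9.8], [9, -58, 0, 0, 0, 0], [9, -58, 0, 0, 0, 0], [9, -58, 0, 0, 0, 0], [9, -58, 0, 0, 0, 0], [9, -58, 0, 0, 0, 0]]]' --grip 0

```text
time_s: 1.45
eef_pos: [0.393, -0.2488, 0.4048]
tool_rot: [[0.915, -0.404, 0.0], [-0.404, -0.915, -0.0], [0.0, 0.0, -1.0]]
contact_force: [1.0, -0.7, 0.3]
gripper_width: 0.0007
grasp_force: 0.0
```

Call:
apply_moves --targets '[[[0, -58, 0, 0, 0, 0], [0, -58, 0, 0, 0, 0], [0, -58, 0, 0, 0, 0], [0, -58, 0, 0, 0, 0], [0, -58, 0, 0, 0, 0], [0, -58, 0, 0, 0, 0], [0, 0, 50, 0, 0, 0], [0, 0, 50, 0, 0, 0], [0, 0, 50, 0, 0, 0], [0, 0, 0, 0, 0, 0]]]'

```text
time_s: 2.7
eef_pos: [0.531, 0.0681, 0.2513]
tool_rot: [[0.915, -0.403, -0.009], [-0.403, -0.915, 0.001], [-0.009, 0.003, -1.0]]
contact_force: [-0.3, -0.4, 1.0]
gripper_width: 0.0006
grasp_force: 0.0
```

```bash
python3 - <<'E'
from h import *
snap('scene','b.png')
c,y=tube(); go(tw(np.array([.4715,.0535]),-24,-.055,.1),-24,.008)
E
```

```text
Traceback (most recent call last):
  File "h.py", line 23
    m=(d['range_z']>0)&(z>.026)&(z<.04)&(hsv[...,1]<40)&(hsv[...,2]>110)&(b[...,0]>-.32)&(b[...,0]<.05)&(b[...,1]>-.4)&(b[...,1]<.165)&(np.hypot(b[...,0]-.049,b[...,1]+.265)>.05)&(np.hypot(b[...,0]+.065(np.hypot(b[...,0]+.065,b[...,1]-.059)>.019)
                                                                                                                                                                                            ^
SyntaxError: '(' was never closed
```

```bash
sed -i 's/+.065(np.hypot(b\[...,0\]+.065/+.065/' h.py
python3 - <<'E'
from h import *
c,y=tube(); go(tw(np.array([.4715,.0535]),-24,-.055,.1),-24,.008)
E
```

```text
tube world [0.4721 0.0528] yaw -23.7 size [265.   45.5] | bay c [-153. -101.] theta 14.1 A [-185. -227.] B [-122.   25.]
t 2.8 pos [0.5333 0.0679 0.2556] yaw -23.8 tilt [ 0.0003 -0.    ] F [1.1 0.1 0. ] | turn_z 0.2  dx -105.7 dy -61.7 dz 61.6
```

Call:
apply_moves --targets '[[[-53, -31, 0, 0, 0, 0], [-53, -31, 0, 0, 0, 0], [0, 0, 30, 0, 0, 0], [0, 0, 31, 0, 0, 0], [0, 0, 0, 0, 0, 0], [10, 0, 0, 0, 0, 0], [10, 0, 0, 0, 0, 0], [10, 0, 0, 0, 0, 0], [10, 0, 0, 0, 0, 0], [10, 0, 0, 0, 0, 0]]]'

```text
time_s: 4.05
eef_pos: [0.5068, 0.147, 0.1938]
tool_rot: [[0.915, -0.404, -0.001], [-0.404, -0.915, 0.0], [-0.001, 0.0, -1.0]]
contact_force: [-4.3, 3.0, 4.3]
gripper_width: 0.0006
grasp_force: 2.2
```

```bash
python3 - <<'E'
from h import *
snap('side','b.png')
c,y=tube(); go(tw(c,y,-.0275,.1),y,.008)
E
```

```text
tube world [0.4771 0.0491] yaw -31.6 size [261.5  58.9] | bay c [-148. -103.] theta 22.0 A [-196. -224.] B [-99.  17.]
t 4.2 pos [0.5075 0.1468 0.1937] yaw -23.8 tilt [ 0.0014 -0.0004] F [ 0.2 -0.  -0.1] | turn_z 7.7  dx -2.3 dy -0.9 dz -0.3
```

View pics/b.png

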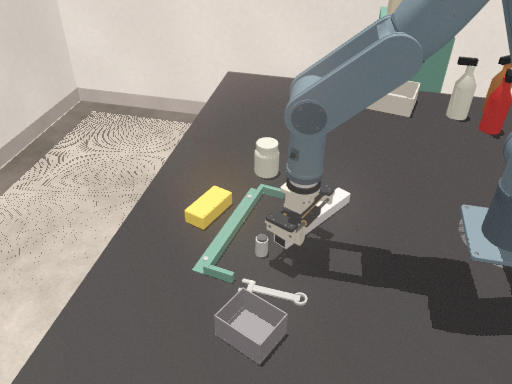

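The hand is behind the tube at about (290,220), end b is turning past the post at (262,245), and nothing else has moved. Continue the push.

Call:
apply_moves --targets '[[[8, 0, 0, 0, 0, 0], [8, 0, 0, 0, 0, 0], [8, 0, 0, 0, 0, 0], [8, 0, 0, 0, 0, 0], [6, 0, 0, 0, 0, 0], [0, 0, 0, 0, 0, 0], [-30, 0, 0, 0, 0, 0], [-40, 0, 0, 0, 0, 0], [0, 0, -60, 0, 0, 0], [0, 0, -60, 0, 0, 0]]]'

```text
time_s: 5.45
eef_pos: [0.4766, 0.1604, 0.3148]
tool_rot: [[0.915, -0.403, -0.001], [-0.403, -0.915, -0.0], [-0.001, 0.001, -1.0]]
contact_force: [0.9, 0.7, 0.2]
gripper_width: 0.0004
grasp_force: 0.0
```

```bash
python3 - <<'E'
from h import *
c,y=tube(); go(tw(c,y,0,-.175),y+90,.008)
E
```

```text
tube world [0.4972 0.0403] yaw -45.7 size [264.2  45.9] | bay c [-126. -109.] theta 36.1 A [-203. -214.] B [-50.  -4.]
t 5.5 pos [0.4795 0.1607 0.3206] yaw -23.8 tilt [0.014  0.0013] F [1.4 0.7 0.6] | turn_z -68.0  dx -246.3 dy 98.5 dz 126.6
```

Call:
apply_moves --targets '[[[0, 0, 0, 0, 0, -9.7], [0, 0, 0, 0, 0, -9.7], [0, 0, 0, 0, 0, -9.7], [0, 0, 0, 0, 0, -9.7], [0, 0, 0, 0, 0, -9.7], [0, 0, 0, 0, 0, -9.7], [0, 0, 0, 0, 0, -9.8], [-50, 20, 0, 0, 0, 0], [-50, 20, 0, 0, 0, 0], [-50, 20, 0, 0, 0, 0]]]'

```text
time_s: 6.8
eef_pos: [0.4109, 0.0115, 0.3135]
tool_rot: [[0.716, 0.698, 0.001], [0.698, -0.716, -0.001], [0.0, 0.001, -1.0]]
contact_force: [0.5, -0.3, 0.3]
gripper_width: 0.0
grasp_force: 0.0
```

Call:
apply_moves --targets '[[[-50, 20, 0, 0, 0, 0], [-46, 18, 0, 0, 0, 0], [0, 0, 0, 0, 0, 0], [0, 0, 50, 0, 0, 0], [0, 0, 50, 0, 0, 0], [0, 0, 0, 0, 0, 0]]]'

```text
time_s: 7.55
eef_pos: [0.368, -0.08, 0.2113]
tool_rot: [[0.716, 0.698, -0.007], [0.698, -0.716, 0.004], [-0.002, -0.008, -1.0]]
contact_force: [0.9, 1.3, 0.1]
gripper_width: 0.0007
grasp_force: 0.0
```

```bash
python3 - <<'E'
from h import *
c,y=tube(); go(tw(c,y,0,-.175),y+90,.008)
E
```

```text
tube world [0.4972 0.0402] yaw -46.2 size [263.4  46.6] | bay c [-126. -109.] theta 36.6 A [-204. -213.] B [-49.  -5.]
t 7.7 pos [ 0.3698 -0.0811  0.2143] yaw 44.3 tilt [-0.0004  0.0004] F [ 0.3 -0.1 -0.3] | turn_z 0.5  dx 0.9 dy 0.5 dz 20.3
```

Call:
apply_moves --targets '[[[0, 0, 20, 0, 0, 0], [0, 0, 0, 0, 0, 0], [15, 0, 0, 0, 0, 0], [10, 0, 0, 0, 0, 0], [10, 0, 0, 0, 0, 0], [10, 0, 0, 0, 0, 0], [10, 0, 0, 0, 0, 0], [10, 0, 0, 0, 0, 0], [10, 0, 0, 0, 0, 0], [10, 0, 0, 0, 0, 0]]]'

```text
time_s: 8.9
eef_pos: [0.43, -0.0223, 0.1941]
tool_rot: [[0.716, 0.698, -0.002], [0.698, -0.716, -0.001], [-0.002, -0.001, -1.0]]
contact_force: [-5.7, -5.8, 7.1]
gripper_width: 0.0007
grasp_force: 3.9
```

```bash
python3 - <<'E'
from h import *
c,y=tube(); go(tw(c,y,0,-.1375),y+90,.008)
E
```

```text
tube world [0.5258 0.0686] yaw -45.4 size [278.3  46.1] | bay c [-103.  -76.] theta 35.8 A [-179. -182.] B [-27.  29.]
t 9.0 pos [ 0.4307 -0.0219  0.1941] yaw 44.2 tilt [ 0.0001 -0.0002] F [ 0.   0.  -0.1] | turn_z -0.3  dx -6.2 dy 2.3 dz 0.1
```

Call:
apply_moves --targets '[[[8, 0, 0, 0, 0, 0], [8, 0, 0, 0, 0, 0], [8, 0, 0, 0, 0, 0], [8, 0, 0, 0, 0, 0], [6, 0, 0, 0, 0, 0], [0, 0, 0, 0, 0, 0], [-50, 0, 0, 0, 0, 0], [0, 0, -50, 0, 0, 0], [0, 0, 0, 0, 0, 0]]]'

```text
time_s: 10.12
eef_pos: [0.4229, -0.0314, 0.2464]
tool_rot: [[0.718, 0.696, 0.007], [0.696, -0.718, -0.002], [0.004, 0.006, -1.0]]
contact_force: [1.2, -0.2, -0.5]
gripper_width: 0.0006
grasp_force: 0.0
```

```bash
python3 - <<'E'
from h import *
c,y=tube(); go(tw(c,y,-.05,-.095),y,.008)
E
```

```text
tube world [0.5578 0.1007] yaw -46.6 size [263.7  47.7] | bay c [-77. -39.] theta 37.0 A [-155. -143.] B [ 2. 65.]
t 10.2 pos [ 0.4219 -0.0307  0.244 ] yaw 44.2 tilt [ 0.0021 -0.0003] F [-0.1 -0.1  0. ] | turn_z 90.8  dx -52.1 dy -94.1 dz 50.0
```

Call:
apply_moves --targets '[[[0, 0, 0, 0, 0, 10.1], [0, 0, 0, 0, 0, 10.1], [0, 0, 0, 0, 0, 10.1], [0, 0, 0, 0, 0, 10.1], [0, 0, 0, 0, 0, 10.1], [0, 0, 0, 0, 0, 10.1], [0, 0, 0, 0, 0, 10.1], [0, 0, 0, 0, 0, 10.1], [0, 0, 0, 0, 0, 10], [-52, 0, 0, 0, 0, 0]]]'

```text
time_s: 11.48
eef_pos: [0.3878, 0.0063, 0.243]
tool_rot: [[0.684, -0.73, 0.002], [-0.73, -0.684, -0.0], [0.001, -0.001, -1.0]]
contact_force: [0.4, 0.7, -0.1]
gripper_width: 0.0007
grasp_force: 0.0
```

Call:
apply_moves --targets '[[[0, -40, 0, 0, 0, 0], [0, -40, 0, 0, 0, 0], [0, -39, 0, 0, 0, 0], [0, 0, 25, 0, 0, 0], [0, 0, 25, 0, 0, 0], [0, 0, 0, 0, 0, 0]]]'

```text
time_s: 12.22
eef_pos: [0.471, 0.0893, 0.191]
tool_rot: [[0.688, -0.726, -0.007], [-0.726, -0.688, 0.0], [-0.005, 0.004, -1.0]]
contact_force: [-0.5, 0.5, 0.6]
gripper_width: 0.0005
grasp_force: 0.0
```

```bash
python3 - <<'E'
from h import *
c,y=tube(); go(tw(c,y,-.0275,-.07),y,.008)
E
```

```text
tube world [0.5459 0.1147] yaw -47.6 size [262.   87.2] | bay c [-91. -27.] theta 38.0 A [-171. -130.] B [-11.  75.]
t 12.3 pos [0.4722 0.089  0.1932] yaw -46.6 tilt [-0.0017  0.0002] F [ 0.3 -0.3  0.1] | turn_z 1.0  dx 3.3 dy -1.7 dz -0.8
```

Call:
apply_moves --targets '[[[10, 0, 0, 0, 0, 0], [10, 0, 0, 0, 0, 0], [8, 0, 0, 0, 0, 0], [8, 0, 0, 0, 0, 0], [8, 0, 0, 0, 0, 0], [8, 0, 0, 0, 0, 0], [0, 0, 0, 0, 0, 0], [-50, 0, 0, 0, 0, 0], [0, 0, -50, 0, 0, 0], [0, 0, 0, 0, 0, 0]]]'

```text
time_s: 13.58
eef_pos: [0.4754, 0.0875, 0.247]
tool_rot: [[0.688, -0.726, 0.008], [-0.726, -0.688, -0.001], [0.006, -0.006, -1.0]]
contact_force: [0.1, 0.6, 0.0]
gripper_width: 0.0003
grasp_force: 0.0
```

```bash
python3 - <<'E'
from h import *
c,y=tube(); go(tw(c,y,0,-.175),y+90,.008)
E
```

```text
tube world [0.5732 0.0868] yaw -37.9 size [263.6  48.6] | bay c [-59. -50.] theta 28.3 A [-121. -165.] B [ 2. 64.]
t 13.7 pos [0.4743 0.0872 0.2444] yaw -46.6 tilt [ 0.0028 -0.0003] F [-0.4  0.5 -0.1] | turn_z -98.7  dx -114.6 dy 78.4 dz 50.4
```

```bash
python3 - <<'E'
from h import *
go(tw(np.array([.5732,.0868]),-37.9,-.05,-.105),-37.9,.008)
E
```

```text
t 13.7 pos [0.4743 0.0872 0.2444] yaw -46.6 tilt [ 0.0028 -0.0003] F [-0.4  0.5 -0.1] | turn_z -8.7  dx 28.3 dy 44.5 dz 50.4
```

Call:
apply_moves --targets '[[[0, 0, 0, 0, 0, -8.7], [28, 44, 0, 0, 0, 0], [0, 0, 0, 0, 0, 0], [0, 0, 25, 0, 0, 0], [0, 0, 25, 0, 0, 0], [0, 0, 0, 0, 0, 0], [10, 0, 0, 0, 0, 0], [10, 0, 0, 0, 0, 0], [8, 0, 0, 0, 0, 0], [8, 0, 0, 0, 0, 0]]]'

```text
time_s: 14.92
eef_pos: [0.4971, 0.0133, 0.194]
tool_rot: [[0.789, -0.614, -0.001], [-0.614, -0.789, 0.001], [-0.001, 0.0, -1.0]]
contact_force: [-3.9, 1.4, 3.7]
gripper_width: 0.0004
grasp_force: 2.3
```

Call:
apply_moves --targets '[[[8, 0, 0, 0, 0, 0], [8, 0, 0, 0, 0, 0], [0, 0, 0, 0, 0, 0], [-50, 0, 0, 0, 0, 0], [0, 0, -50, 0, 0, 0], [0, 0, 0, 0, 0, 0]]]'

```text
time_s: 15.68
eef_pos: [0.472, 0.0342, 0.2467]
tool_rot: [[0.789, -0.614, 0.008], [-0.614, -0.789, -0.002], [0.008, -0.004, -1.0]]
contact_force: [0.6, -0.0, 0.9]
gripper_width: 0.0004
grasp_force: 0.0
```

```bash
python3 - <<'E'
from h import *
c,y=tube(); go(tw(c,y,0,-.175),y+90,.008)
E
```

```text
tube world [0.5849 0.0779] yaw -26.8 size [265.4  44.7] | bay c [-46. -57.] theta 17.2 A [ -85. -181.] B [-8. 67.]
t 15.8 pos [0.4712 0.034  0.2444] yaw -37.9 tilt [ 0.0034 -0.0008] F [-0.3 -0.3  0.1] | turn_z -101.1  dx -84.6 dy 81.7 dz 50.4
```

Call:
apply_moves --targets '[[[0, 0, 0, 0, 0, -10.1], [0, 0, 0, 0, 0, -10.1], [0, 0, 0, 0, 0, -10.1], [0, 0, 0, 0, 0, -10.1], [0, 0, 0, 0, 0, -10.1], [0, 0, 0, 0, 0, -10.1], [0, 0, 0, 0, 0, -10.1], [0, 0, 0, 0, 0, -10.1], [0, 0, 0, 0, 0, -10.1], [0, 0, 0, 0, 0, -10.1]]]'

```text
time_s: 17.02
eef_pos: [0.4705, 0.0339, 0.2426]
tool_rot: [[0.448, 0.894, -0.001], [0.894, -0.448, 0.0], [-0.0, -0.001, -1.0]]
contact_force: [-0.6, 0.7, -0.3]
gripper_width: 0.0004
grasp_force: 0.0
```

Call:
apply_moves --targets '[[[-40, 0, 0, 0, 0, 0], [-40, 0, 0, 0, 0, 0], [0, 40, 0, 0, 0, 0], [0, 41, 0, 0, 0, 0], [0, 0, 0, 0, 0, 0]]]'

```text
time_s: 17.65
eef_pos: [0.5087, -0.0757, 0.2428]
tool_rot: [[0.454, 0.891, 0.002], [0.891, -0.454, -0.001], [0.0, 0.002, -1.0]]
contact_force: [0.7, 0.6, 1.1]
gripper_width: 0.0001
grasp_force: 0.0
```

```bash
python3 - <<'E'
from h import *
c,y=tube(); go(tw(c,y,0,-.1375),y+90,.008)
E
```

```text
tube world [0.5858 0.0791] yaw -26.7 size [263.6  44.3] | bay c [-46. -56.] theta 17.1 A [ -84. -180.] B [-7. 69.]
t 17.8 pos [ 0.506  -0.0739  0.2424] yaw 63.1 tilt [-0.0025  0.0009] F [-0.2  0.7 -0.3] | turn_z -0.3  dx 35.0 dy 2.5 dz 48.4
```

Contact is 35 mm ahead; descend, then push about 45 mm past contact.

Call:
apply_moves --targets '[[[0, 2, 24, 0, 0, 0], [0, 0, 24, 0, 0, 0], [0, 0, 0, 0, 0, 0], [10, 0, 0, 0, 0, 0], [10, 0, 0, 0, 0, 0], [10, 0, 0, 0, 0, 0], [10, 0, 0, 0, 0, 0], [8, 0, 0, 0, 0, 0], [8, 0, 0, 0, 0, 0], [8, 0, 0, 0, 0, 0]]]'

```text
time_s: 19.0
eef_pos: [0.5374, -0.0178, 0.1965]
tool_rot: [[0.451, 0.892, 0.0], [0.892, -0.451, -0.002], [-0.002, 0.001, -1.0]]
contact_force: [-3.9, -6.3, 5.7]
gripper_width: 0.0006
grasp_force: 3.6
```

Call:
apply_moves --targets '[[[6, 0, 0, 0, 0, 0], [5, 0, 0, 0, 0, 0], [5, 0, 0, 0, 0, 0], [0, 0, 0, 0, 0, 0]]]'

```text
time_s: 19.5
eef_pos: [0.5447, -0.0033, 0.1964]
tool_rot: [[0.452, 0.892, 0.0], [0.892, -0.452, -0.001], [-0.001, 0.001, -1.0]]
contact_force: [-1.9, -4.3, 4.3]
gripper_width: 0.0005
grasp_force: 2.2
```

Call:
apply_moves --targets '[[[-40, 0, 0, 0, 0, 0], [0, 0, -50, 0, 0, 0], [0, 0, 0, 0, 0, 0]]]'

```text
time_s: 19.88
eef_pos: [0.5279, -0.0393, 0.2491]
tool_rot: [[0.453, 0.891, 0.007], [0.891, -0.453, -0.002], [0.002, 0.007, -1.0]]
contact_force: [0.3, 0.0, 0.0]
gripper_width: 0.0007
grasp_force: 0.0
```

```bash
python3 - <<'E'
from h import *
snap('scene','c.png')
c,y=tube(); go(tw(c,y,-.05,-.1),y,.008)
E
```

```text
tube world [0.6039 0.1233] yaw -25.6 size [263.7  45.7] | bay c [-35.  -9.] theta 16.0 A [ -71. -134.] B [  1. 116.]
t 20.0 pos [ 0.5261 -0.0384  0.2454] yaw 63.1 tilt [-0.0003  0.0004] F [-0.   0.2  0.5] | turn_z 88.8  dx -49.9 dy -79.5 dz 51.4
```

View pics/c.png

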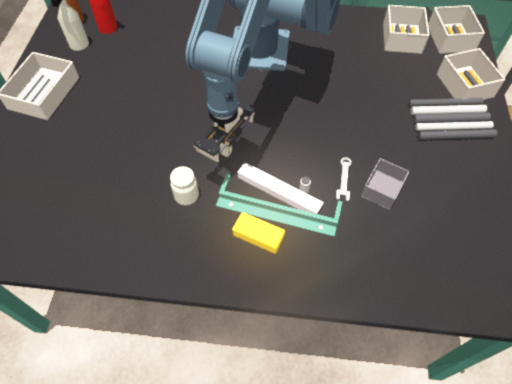

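The scene view shows end b in behind the post (305,185) at (320,207) and end a outside the mouth at (243,172), and the bystanders have not moved. Now I swing end a in.

```bash
python3 - <<'E'
from h import *
go(tw(np.array([.6039,.1233]),-25.6,-.05,-.1),-18,.008)
E
```

```text
t 20.0 pos [ 0.5261 -0.0384  0.2454] yaw 63.1 tilt [-0.0003  0.0004] F [-0.   0.2  0.5] | turn_z 81.1  dx -38.8 dy -85.4 dz 51.4
```

Call:
apply_moves --targets '[[[0, 0, -20, 0, 0, 10.2], [0, 0, 0, 0, 0, 10.2], [0, 0, 0, 0, 0, 10.2], [0, 0, 0, 0, 0, 10.2], [0, 0, 0, 0, 0, 10.1], [0, 0, 0, 0, 0, 10.1], [0, 0, 0, 0, 0, 10.1], [0, 0, 0, 0, 0, 10], [0, 0, 0, 0, 0, 0]]]'

```text
time_s: 21.15
eef_pos: [0.526, -0.0385, 0.2645]
tool_rot: [[0.952, -0.307, -0.002], [-0.307, -0.952, 0.001], [-0.003, -0.0, -1.0]]
contact_force: [0.4, 0.6, -1.1]
gripper_width: 0.0006
grasp_force: 0.0
```

```bash
python3 - <<'E'
from h import *
go(tw(np.array([.6039,.1233]),-25.6,-.05,-.1),-18,.008)
E
```

```text
t 21.1 pos [ 0.526  -0.0385  0.2645] yaw -17.9 tilt [-0.0024  0.0008] F [ 0.4  0.6 -1.1] | turn_z 0.1  dx -38.7 dy -85.4 dz 70.5
```

Call:
apply_moves --targets '[[[-39, 0, 0, 0, 0, 0], [0, -43, 0, 0, 0, 0], [0, -42, 0, 0, 0, 0], [0, 0, 0, 0, 0, 0], [0, 0, 35, 0, 0, 0], [0, 0, 35, 0, 0, 0], [0, 0, 0, 0, 0, 0], [10, 0, 0, 0, 0, 0], [10, 0, 0, 0, 0, 0], [8, 0, 0, 0, 0, 0]]]'

```text
time_s: 22.4
eef_pos: [0.5429, 0.0448, 0.1968]
tool_rot: [[0.951, -0.309, 0.001], [-0.309, -0.951, -0.0], [0.001, -0.0, -1.0]]
contact_force: [-3.5, 0.2, 2.9]
gripper_width: 0.0005
grasp_force: 1.5
```

Call:
apply_moves --targets '[[[8, 0, 0, 0, 0, 0], [8, 0, 0, 0, 0, 0], [7, 0, 0, 0, 0, 0], [7, 0, 0, 0, 0, 0], [0, 0, 0, 0, 0, 0], [-40, 0, 0, 0, 0, 0], [0, 0, -50, 0, 0, 0], [0, 0, 0, 0, 0, 0]]]'

```text
time_s: 23.4
eef_pos: [0.5344, 0.0484, 0.2492]
tool_rot: [[0.951, -0.309, 0.009], [-0.309, -0.951, -0.001], [0.009, -0.002, -1.0]]
contact_force: [0.7, -0.6, 0.5]
gripper_width: -0.0
grasp_force: 0.0
```

```bash
python3 - <<'E'
from h import *
c,y=tube(); go(bw(-.075,-.07),-9.6,.008)
E
```

```text
tube world [0.6223 0.1221] yaw -12.4 size [263.   44.4] | bay c [-17.  -7.] theta 2.8 A [ -23. -137.] B [-10. 123.]
t 23.5 pos [0.5334 0.0483 0.2465] yaw -18.0 tilt [ 0.0035 -0.0004] F [ 0.2  0.2 -0.5] | turn_z -8.4  dx 17.1 dy -24.9 dz 52.5
```

Call:
apply_moves --targets '[[[0, 0, 0, 0, 0, -8.4], [17, -25, 0, 0, 0, 0], [0, -25, 0, 0, 0, 0], [0, 0, 0, 0, 0, 0], [0, 0, 0, 0, 0, 0], [0, 0, 25, 0, 0, 0], [0, 0, 25, 0, 0, 0], [0, 0, 0, 0, 0, 0]]]' --grip 1

```text
time_s: 24.5
eef_pos: [0.5566, 0.0939, 0.1938]
tool_rot: [[0.986, -0.168, -0.005], [-0.168, -0.986, -0.0], [-0.005, 0.001, -1.0]]
contact_force: [-0.0, 0.9, -0.3]
gripper_width: 0.0762
grasp_force: 0.0
```

```bash
python3 - <<'E'
from h import *
go(bw(-.0275,-.045),-9.6,.008)
E
```

```text
t 24.5 pos [0.5566 0.0939 0.1938] yaw -9.7 tilt [-0.0047 -0.0001] F [-0.   0.9 -0.3] | turn_z -0.1  dx 49.3 dy -1.0 dz -0.2
```

Call:
apply_moves --targets '[[[8, 0, 0, 0, 0, 0], [8, 0, 0, 0, 0, 0], [8, 0, 0, 0, 0, 0], [6, 0, 0, 0, 0, 0], [6, 0, 0, 0, 0, 0], [5, 0, 0, 0, 0, 0], [4, 0, 0, 0, 0, 0], [0, 0, 0, 0, 0, 0]]]'

```text
time_s: 25.5
eef_pos: [0.6017, 0.0876, 0.1957]
tool_rot: [[0.986, -0.166, -0.002], [-0.166, -0.986, 0.0], [-0.002, -0.0, -1.0]]
contact_force: [-4.3, 0.9, 4.2]
gripper_width: 0.093
grasp_force: 2.4
```

Call:
apply_moves --targets '[[[2, 0, 0, 0, 0, 0], [2, 0, 0, 0, 0, 0], [0, 0, 0, 0, 0, 0]]]'

```text
time_s: 25.88
eef_pos: [0.6034, 0.0874, 0.1956]
tool_rot: [[0.986, -0.166, -0.008], [-0.166, -0.986, 0.001], [-0.008, 0.0, -1.0]]
contact_force: [-14.0, 2.5, 11.6]
gripper_width: 0.0931
grasp_force: 6.9
```

Force rose to 14 N, which means the tube is against the fence. Back off, lift and check.

Call:
apply_moves --targets '[[[-3, 0, 0, 0, 0, 0], [-10, 0, 0, 0, 0, 0], [-12, 0, 0, 0, 0, 0], [-10, 0, 0, 0, 0, 0], [0, 0, -50, 0, 0, 0], [0, 0, -60, 0, 0, 0], [-60, 0, -60, 0, 0, 0], [-60, 0, 0, 0, 0, 0], [0, 0, 0, 0, 0, 0]]]'

```text
time_s: 27.0
eef_pos: [0.4639, 0.1107, 0.3496]
tool_rot: [[0.986, -0.165, -0.003], [-0.165, -0.986, 0.0], [-0.003, 0.0, -1.0]]
contact_force: [1.1, 0.0, 0.3]
gripper_width: 0.0929
grasp_force: 0.0
```

```bash
python3 - <<'E'
from h import *
c,y=tube(); print(manip.observe()['eef_pos'])
a=snap('scene')
s=snap('side')
im=np.hstack([cv2.resize(d['img'][140:270,150:370] if i==0 else d['img'][140:320,150:370],(400,300)) for i,d in enumerate((a,s))])
cv2.imwrite('pics/d.png',cv2.cvtColor(im,4))
E
```

```text
tube world [0.6383 0.1199] yaw -9.4 size [263.7  47.5] | bay c [-1. -7.] theta -0.2 A [  -0. -137.] B [ -1. 123.]
[0.4681746  0.11004032 0.35040263]
```

View pics/d.png

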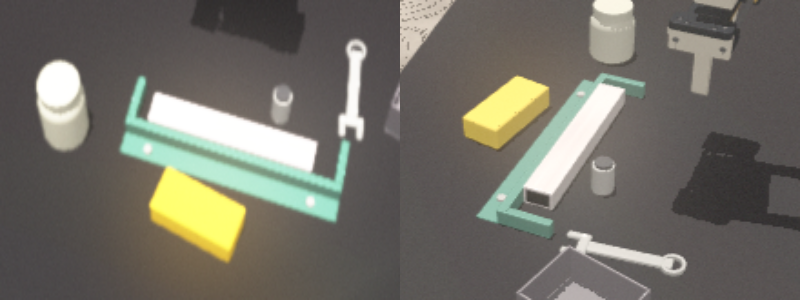

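Both views show the tube flush along the back fence, from (150,100) to (315,160) in the left crop. It is between the cheeks and the hand is clear. The fit reads both ends within 1 mm of target and an angle of 0.2°.

```bash
python3 -c "
from bench import manip
print(manip.job_done())"
```

```text
the job is handed in; nothing more can be done
None
```

The job is handed in: the tube lies flush against the bay's back fence between the cheeks, with both ends about 1 mm from target and 0.2° off parallel by camera, the hand clear, and no bystander visibly moved; the judge gave no verdict.

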